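# Hang the stencil frame on its storage rack and close the keeper

## Robot

A 7-joint arm with a two-finger parallel gripper is mounted at the origin on a cart in front of the work surface, level with it; the furniture and walls round the work are solid. World frame = base frame: x ahead of the robot, y to its left, z up, the work surface at z = 0. Lengths are in m, angles in rad, forces in N, time in s.
With the tool pointing down it reaches from about 0.4 to 0.875 m from the base axis. Payload 19.3 kg.
Tool frame: the origin (TCP) lies midway between the tips of the shut fingers; the grasp point (between the pads) lies 19 mm behind it; z points along the fingers, y is the direction in which the jaws open and shut (so a half turn about z gives the same grasp; the last joint's range is limited). The gripper opens to 85 mm and grips with 20 to 120 N. Pads are 22 mm wide; open, the fingers measure 114 mm over their backs; the gripper's body (76 mm by 85 mm) begins 54 mm behind the grasp point. The pads swing forward as they close: fully open they stand 13 mm farther back than shut.
Start: joints at [1.253, 0.521, -0.036, 1.599, 0.021, 1.021, -0.113], TCP at [0.153, -0.606, 0.231] pointing down, gripper open.
Joint ranges: [-2.91, 2.91], [-0.3, 2.13], [-1.5, 1.42], [0.17, 2.43], [-1.26, 4.41], [0.16, 1.93], [-2.52, 2.52]. Speed limits (rad/s): [1.89, 1.89, 2.39, 2.39, 3.01, 3.01, 3.01].

## Interface

Orientations are given as [roll, pitch, yaw] about the fixed x, y, z axes, in that order (R = Rz(yaw) Ry(pitch) Rx(roll)).
In Python, from workcell import bot gives the robot as it stands.
- The arm moves only by the tool servo_tool, never from a script. Its argument "plan" is a list of rows, each a list of 5 numbers: the shift along the world's x, y, z in mm, then the turn about the world's z in rad, then the gripper's target within -1 to 1 (shut at 1, half-way at 0, fully open at -1). In form: [[tx, ty, tz, yaw, jaw], ...]. A call has exactly 10 rows; each row is the pose to reach, as a shift and turn from the pose commanded when the call began; what a row does not reach only later rows make up. A row lasts 1/12 s, in which the tool goes at most 41.7 mm and 7.16 degrees, less where a joint would pass 70% of its speed; a pose out of reach is approached as far as the arm can. A call with a gripper value outside its range is refused whole. The fingers move at their own pace and stop on an object; "squeeze" is the grip in N (left out, the last holds). Time passes only in rows, so rows that repeat a pose let the fingers close, or fill a call up. It gives the time, the measured TCP pose, the force and the opening at its end, in the units of the state.
- bot.observe(): the state, without advancing time (a new reading comes with each control period).
- bot.grab_frame(name): name is "scene" or "top"; returns the picture (480x640x3 uint8, blue, green, red); there is no depth.
- bot.calibration(name): a dict with "fx", "fy", "cx", "cy" (pixels), "k1" (the pictures are not rectified: a ray, as slopes to the right and down, at radius r is drawn at 1 + k1 r^2 times it, then the intrinsics apply), "T" (4x4, takes a point from camera to world coordinates). Camera axes: x right, y down, z forward; pixel columns grow to the right and rows downward; lengths in m; the calibration is good to about 2 mm. A picture is of the moment at which its call begins. calibration takes no time and is no camera call.
- bot.job_done(): hands the job in, once; it reports no verdict.
The state is a dict: "clock": time; "qpos": joint angles; "qd": joint speeds; "joint_efforts": joint torques, N m; "position": TCP position; "tool_rot": TCP orientation; "force": force on the tool from outside, world axes, zero at the start; "moment": the same for the moment, N m; "grip_width": finger opening in m.
Only numpy, scipy, OpenCV 4.12 (cv2) and the standard library are available. Lean on these libraries where they do the work, as an engineer would, in place of code of your own. Each camera call takes 0.05 s, during which the arm holds its last target.

## Task

Put the solder-paste stencil frame away: draw it by its handle out of the slanting slots of its stand, and hang it on the storage rack with both ends of its top rod down in the two hooks, letting go only once both ends are seated and the frame hangs straight. Then swing the rack's wire keeper over from the back until it lies fully down in front of the frame. Do not drop the frame, and leave the wire spool and the black tape roll where they are.

Things in the scene. Friction and masses are not known exactly. Their poses are not given: they have to be found in the camera images.
- stencil: Aluminium frame with steel sheet, 110 mm wide (y), 10 thick (x), from 8 above to 92 mm below its origin, the middle of its 8 mm steel top rod; rod 164 mm long along y, 27 mm past the frame each side. z points to the handle: a tab 36 wide, 10 thick, centred, 8 to 42 mm above the origin; grip it across its thickness. Either side may face front. 0.15 to 0.31 kg. It starts in the stand.
- stand: Fixed grey plastic stand, 100 x 146 mm, at most 135 high. Origin: on the worktop, 65 mm in front of the stored frame's handle (175 mm up). Slots (14 mm wide) in two side cheeks hold the frame's side edges; they lean 25 deg from vertical, tops towards -x (the robot). Drawing the frame 75 mm along its own z frees it. Base 45 to 145 mm behind the origin. Open space on both faces of the handle.
- rack: Fixed storage rack: steel base 110 x 172 x 10 mm, two posts (36 mm behind the hooks, 70 mm left and right, 146 mm high), each with a wire hook pointing to -x (towards the robot). Origin: on the worktop below the middle between the hooks; y runs from hook to hook, x away from the robot.
- hook_mid (a point): Midway between the two hooks, 125 mm above the worktop: here the middle of the frame's rod lies when both ends are seated. Hooks 70 mm to either side along the rack's y, of 7 mm wire, open at the top: V mouth about 25 mm wide, tips 20 mm above this point. Lower the rod straight down into them; the space between the hooks is open in front, behind and below.
- keeper (a joint): Hinge angle (rad) of the rack's wire keeper: 0 = fully down, level, over the rod ends and in front of the frame; 1.57 = straight up; 1.95 to 2.25 at the start = leaning back, the bar 60 to 80 mm behind and 65 to 80 mm above hook_mid. Stops at 0 and 2.3. Stays where it is left; turning takes about 1 N at its cross bar.
- keeper_bar (a point): Middle of the keeper's straight cross bar: 8 mm diameter, 152 mm long, along the rack's y, 72 mm from the hinge axis, which lies 35 mm behind and 10 mm above hook_mid. Keeper down: the bar is 37 mm in front of and 10 mm above hook_mid. Pinch or push it anywhere along its length; more than 30 mm off its middle the fingers pass beside the frame's handle.
- spool: Bystander: spool with blue flanges, 58 mm diameter, 36 mm high, standing behind the work. Origin: centre of its underside.
- tape_black: Bystander: roll of black tape, 62 mm diameter, 19 mm high, lying behind the work. Origin: centre of its underside.

How it is judged:
By the outcome, as a careful person would: the job done as asked, in the order asked, and still so for the second after the job is handed in, with the robot touching nothing.
It also fails if it takes over 58 s, if anything falls off the work surface, if the arm or the gripper's body presses on something with over 40 N, if the wrist force passes 120 N, or if a joint passes its speed limit or range.

## Working session

There is one attempt and no reset: what is moved stays moved. The work goes in short steps, Python scripts to look and compute and a tool call to move; the robot and the scene stay as the last step left them, time stands still between calls to the robot, and variables do not carry over. Pictures are saved under pics/ and viewed, and the job is handed in when it is done.

Besides the shell and the picture viewer there is one more tool, called after "Call:" as a command line: name --pt "numbers of a row" for each row, then --argument value for the rest. servo_tool: Moves the arm, as the interface text tells. Its arguments: {"type":"object","properties":{"plan":{"type":"array","items":{"type":"array","items":{"type":"number"}}},"squeeze":{"type":"number"}},"required":["plan"]}

```bash
ls; mkdir -p pics
python3 - <<'E'
from workcell import bot
import cv2,json
print(bot.observe())
for n in("scene","top"):
    im=bot.grab_frame(n); cv2.imwrite(f"pics/{n}0.png",im)
    c=bot.calibration(n); print(n,c)
E
```

```text
pics
{'clock': 0.0, 'qpos': array([ 1.25282709,  0.52202236, -0.03634185,  1.60000826,  0.02122611,
        1.02107929, -0.11284368]), 'qd': array([ 0.0009626 ,  0.00065686, -0.00188428, -0.00218698,  0.00054736,
        0.00225545, -0.00023601]), 'joint_efforts': array([-9.40884238e-04, -9.27139807e+01,  1.97933011e+00, -3.69951832e+01,
        1.78087084e-02,  8.07208009e-03, -4.91092931e-05]), 'position': array([ 0.15315981, -0.6055982 ,  0.23072028]), 'tool_rot': array([-3.14046524e+00,  9.52589482e-05,  2.47741828e-01]), 'force': array([ 0.33001152, -0.36679103, -0.29729057]), 'moment': array([ 0.01233897,  0.01553922, -0.01749483]), 'grip_width': 0.08557979378473499}
scene {'fx': 568.1061660473463, 'fy': 568.1061660473463, 'cx': 319.0741805573748, 'cy': 241.71225309338467, 'k1': -0.0877709511340204, 'T': array([[-0.56758109, -0.54715709,  0.61519983,  0.07011996],
       [-0.82318755,  0.39041703, -0.41223393,  0.07893974],
       [-0.01462777, -0.74040102, -0.67200622,  0.68700098],
       [ 0.        ,  0.        ,  0.        ,  1.        ]])}
top {'fx': 496.3564546934244, 'fy': 496.3564546934244, 'cx': 321.2539696128764, 'cy': 239.37894253799632, 'k1': -0.07867931780513007, 'T': array([[-0.02868073, -0.99857953,  0.04490371,  0.53592987],
       [-0.9995739 ,  0.02889516,  0.00413339, -0.27253853],
       [-0.00542501, -0.04476603, -0.99898277,  0.98707621],
       [ 0.        ,  0.        ,  0.        ,  1.        ]])}
```

View pics/scene0.png

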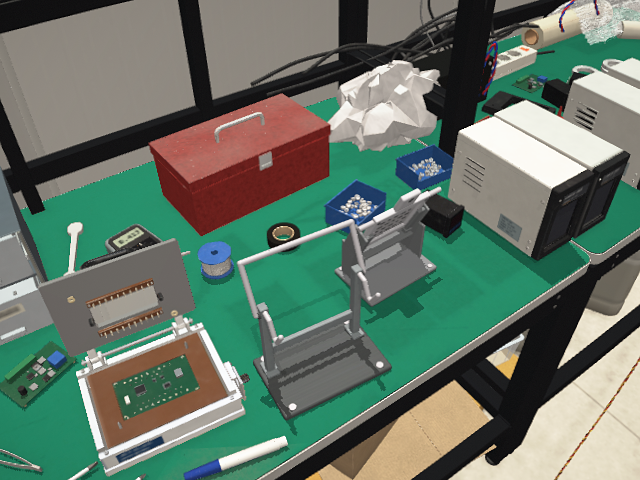

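View pics/top0.png

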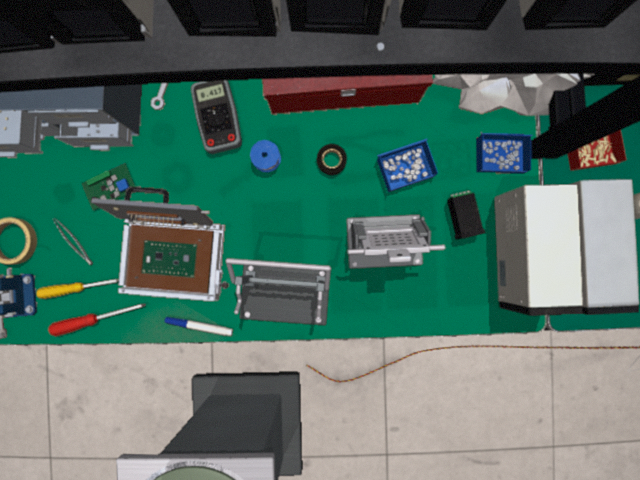

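The scene camera shows the rack (base near 320,375; keeper bar 240,262–353,225) and the stand with the frame (near 385,250). In the top view the stand is near (388,242) and the rack near (280,290). I'll zoom in on both.

Run:
```python
import cv2,numpy as np
a=cv2.imread("pics/top0.png");b=cv2.imread("pics/scene0.png")
cv2.imwrite("pics/z1.png",cv2.resize(a[205:335,215:455],None,fx=3.3,fy=3.3,interpolation=cv2.INTER_CUBIC))
cv2.imwrite("pics/z2.png",cv2.resize(b[175:315,320:470],None,fx=4,fy=4,interpolation=cv2.INTER_CUBIC))
cv2.imwrite("pics/z3.png",cv2.resize(b[210:425,225:405],None,fx=2.75,fy=2.75,interpolation=cv2.INTER_CUBIC))
```

```text
(no output)
```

View pics/z1.png

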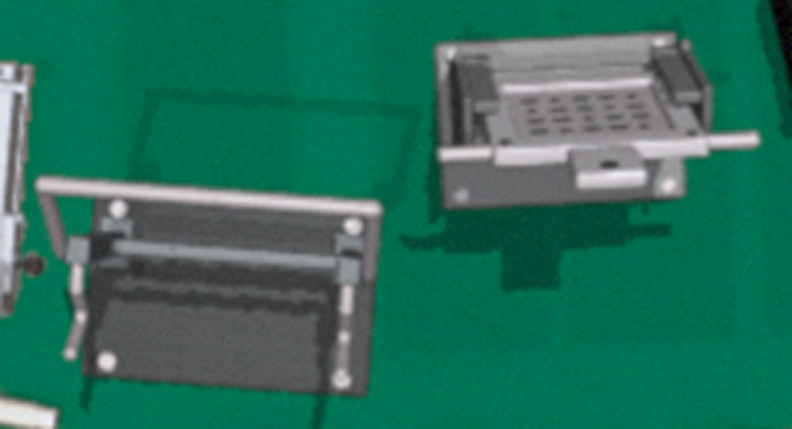

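View pics/z2.png

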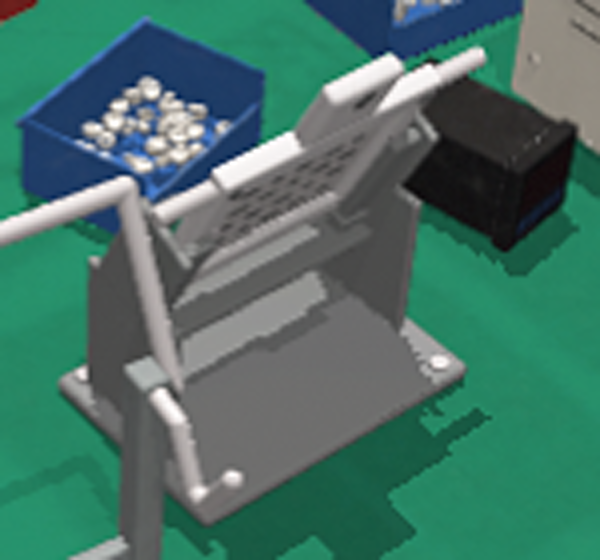

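View pics/z3.png

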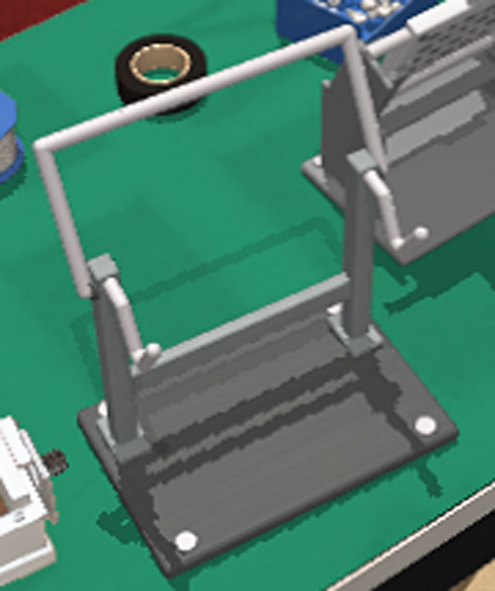

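```bash
cat > h.py <<'E'
import numpy as np,cv2
from workcell import bot
C={n:bot.calibration(n) for n in("scene","top")}
def und(n,p):
    c=C[n];K=np.array([[c["fx"],0,c["cx"]],[0,c["fy"],c["cy"]],[0,0,1]])
    return cv2.undistortPoints(np.array([[p]],float),K,np.array([c["k1"],0,0,0,0]))[0,0]
def tri(ps,pt):
    P=[np.linalg.inv(C[n]["T"])[:3] for n in("scene","top")]
    X=cv2.triangulatePoints(P[0],P[1],und("scene",ps).reshape(2,1),und("top",pt).reshape(2,1))[:,0]
    X=X[:3]/X[3]
    return X,proj("scene",X)-ps,proj("top",X)-pt
def proj(n,X):
    c=C[n];q=np.linalg.inv(c["T"])@np.append(X,1);s=q[:2]/q[2];s=s*(1+c["k1"]*(s@s))
    return s*c["fx"]+[c["cx"],c["cy"]]
def plane(n,p,z):
    c=C[n];d=c["T"][:3,:3]@np.append(und(n,p),1);o=c["T"][:3,3]
    return o+d*(z-o[2])/d[2]
def crop(p,x0,y0,f): return np.array([x0+(p[0]+.5)/f-.5,y0+(p[1]+.5)/f-.5])
E
python3 - <<'E'
from h import *
np.set_printoptions(precision=4,suppress=True)
t=lambda x,y:crop((x,y),215,205,3.3)
s2=lambda x,y:crop((x,y),320,175,4)
s3=lambda x,y:crop((x,y),225,210,2.75)
for n,a,b in [("rodL",s2(157,213),t(440,153)),("rodR",s2(484,56),t(759,140)),("tabend",s2(363,82),t(611,177)),
 ("barL",s3(42,147),t(43,184)),("barR",s3(350,32),t(379,209)),("postL",s3(103,268),t(78,248)),("postR",s3(362,160),t(348,265)),
 ("baseFR",s3(457,430),t(365,395)),("baseFL",s3(172,567),t(82,375))]:
    X,e1,e2=tri(a,b);print(n,X,e1,e2)
for p in [(365,395),(82,375),(97,200)]: print(plane("top",t(*p),.01))
E
```

```text
rodL [ 0.5525 -0.3137  0.1504] [-0.1143 -0.0009] [0.0791 0.0577]
rodR [ 0.5546 -0.4779  0.1482] [ 0.0378 -0.0017] [-0.0269 -0.0228]
tabend [ 0.5378 -0.3956  0.1825] [ 0.0441 -0.0011] [-0.031  -0.0247]
barL [ 0.5422 -0.1191  0.198 ] [0.0239 0.002 ] [-0.0159 -0.0095]
barR [ 0.5259 -0.2806  0.1973] [0.426  0.0044] [-0.2908 -0.209 ]
postL [ 0.509  -0.1259  0.1424] [-0.1162 -0.0082] [0.0737 0.046 ]
postR [ 0.4961 -0.2655  0.1427] [-0.5688 -0.0063] [0.3679 0.2676]
baseFR [ 0.413  -0.2712  0.0077] [ 0.297  -0.0057] [-0.1732 -0.1321]
baseFL [ 0.4291 -0.1042  0.012 ] [-0.5001 -0.0267] [0.2836 0.1868]
[ 0.413  -0.2716  0.01  ]
[ 0.4292 -0.1033  0.01  ]
[ 0.5332 -0.1149  0.01  ]
```

Both views agree (residuals under 0.6 px). Rod centre is about (0.5535, −0.396, 0.150) with yaw +0.013. hook_mid is about (0.467, −0.192), rack yaw about −0.096 and keeper about 2.05 rad. I'm moving over the handle at (0.543, −0.396) with yaw 1.584.

Call:
servo_tool --pt "5 3 12 0.03 -1" --pt "15 8 30 0.08 -1" --pt "32 18 50 0.15 -1" --pt "56 30 68 0.24 -1" --pt "82 45 80 0.34 -1" --pt "110 60 88 0.44 -1" --pt "138 75 90 0.54 -1" --pt "166 90 90 0.64 -1" --pt "194 105 90 0.74 -1" --pt "222 120 90 0.84 -1" --squeeze 40

```text
clock: 0.93
position: [0.3767, -0.4847, 0.3224]
tool_rot: [3.141, 0.0, 1.094]
force: [-0.1, -0.1, -0.5]
grip_width: 0.0852
```

Call:
servo_tool --pt "28 15 0 0.09 -1" --pt "56 30 -2 0.18 -1" --pt "84 45 -6 0.27 -1" --pt "110 60 -14 0.35 -1" --pt "132 72 -24 0.41 -1" --pt "149 80 -36 0.46 -1" --pt "160 86 -50 0.48 -1" --pt "165 89 -62 0.49 -1" --pt "166 89 -70 0.49 -1" --pt "166 89 -75 0.49 -1"

```text
clock: 1.77
position: [0.5402, -0.3975, 0.2448]
tool_rot: [-3.14, -0.0, 1.576]
force: [-0.3, -0.2, 0.3]
grip_width: 0.0855
```

Run:
```python
from h import *
print(bot.observe()["position"],bot.observe()["tool_rot"])
a=bot.grab_frame("scene");b=bot.grab_frame("top")
m=np.hstack([cv2.resize(a[120:300,290:450],(533,600)),np.zeros((600,0,3),np.uint8)])
cv2.imwrite("pics/s1.png",m)
cv2.imwrite("pics/t1.png",cv2.resize(b[190:310,320:470],None,fx=4,fy=4))
```

```text
[ 0.5401894  -0.39754952  0.24477761] [-3.13978431e+00 -3.57774273e-04  1.57601035e+00]
```

View pics/s1.png

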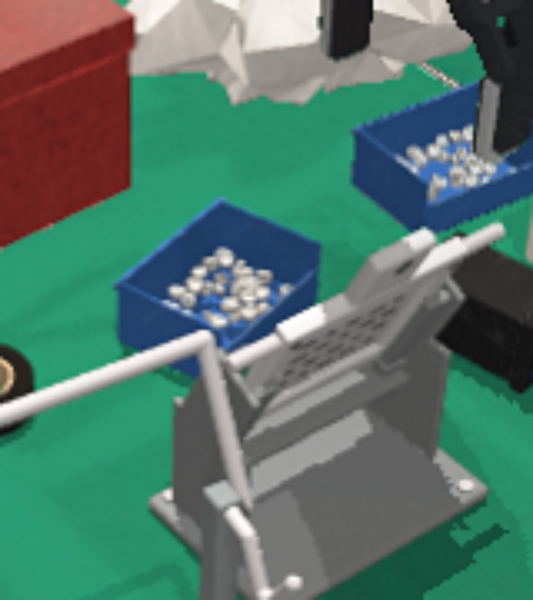

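View pics/t1.png

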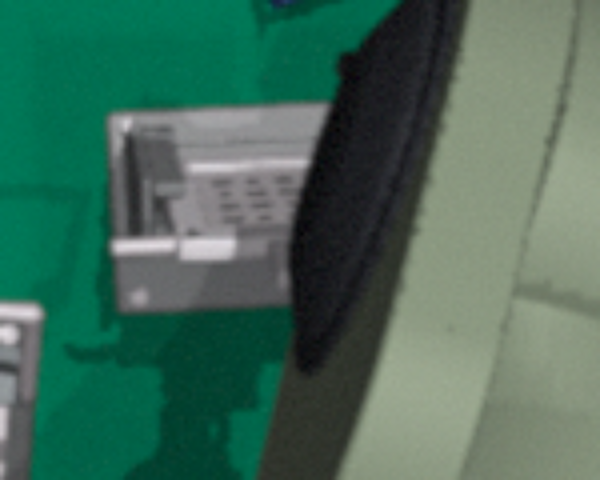

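The gripper is straddling above the handle; the fingers show at about (345,20) and (490,130) in the scene crop. Next I descend and close.

Call:
servo_tool --pt "0 0 -10 0 -1" --pt "0 0 -25 0 -1" --pt "0 0 -42 0 -1" --pt "0 0 -58 0 -1" --pt "0 0 -72 0 -1" --pt "0 0 -80 0 -1" --pt "0 0 -85 0 -1" --pt "0 0 -87 0 -1" --pt "0 0 -87 0 -1" --pt "0 0 -87 0 -1"

```text
clock: 2.7
position: [0.5415, -0.3971, 0.16]
tool_rot: [3.141, 0.001, 1.578]
force: [0.4, 0.7, 0.3]
grip_width: 0.0856
```

Call:
servo_tool --pt "0 0 0 0 -0.5" --pt "0 0 0 0 -0.2" --pt "0 0 0 0 0.1" --pt "0 0 0 0 0.3" --pt "0 0 0 0 0.5" --pt "0 0 0 0 0.7" --pt "0 0 0 0 1" --pt "0 0 0 0 1" --pt "0 0 0 0 1" --pt "0 0 0 0 1"

```text
clock: 3.53
position: [0.5429, -0.397, 0.1606]
tool_rot: [3.138, 0.001, 1.578]
force: [3.8, -0.3, 8.4]
grip_width: 0.0196
```

Gripped at 19.6 mm, a diagonal pinch as expected. Now drawing along the slot direction.

Call:
servo_tool --pt "-1 0 2 0 1" --pt "-2.5 0 5.4 0 1" --pt "-4.2 0 9 0 1" --pt "-5.9 0 12.7 0 1" --pt "-7.6 0 16.3 0 1" --pt "-9.3 0 20 0 1" --pt "-11 0 23.5 0 1" --pt "-12.7 0 27.2 0 1" --pt "-14.4 0 30.8 0 1" --pt "-16.1 0 34.5 0 1" --squeeze 45

```text
clock: 4.37
position: [0.5271, -0.3965, 0.1945]
tool_rot: [3.138, 0.0, 1.579]
force: [9.6, 0.3, -2.7]
grip_width: 0.019
```

Run:
```python
from h import *
a=bot.grab_frame("scene")
cv2.imwrite("pics/s2.png",cv2.resize(a[60:310,270:520],(600,600)))
```

```text
(no output)
```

View pics/s2.png

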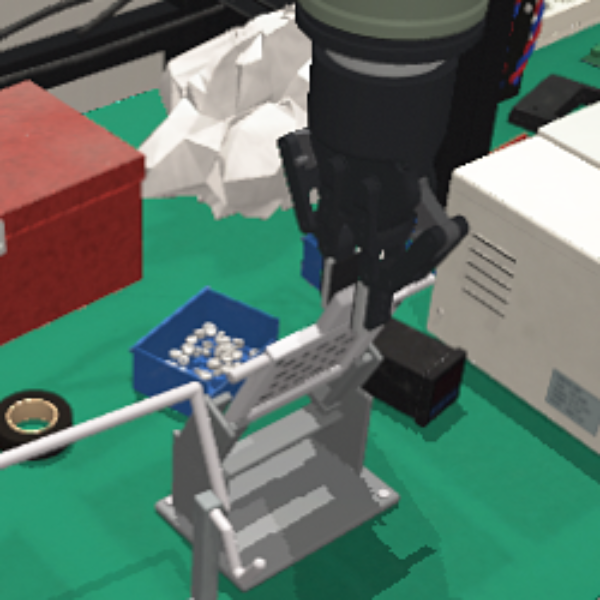

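The frame is coming out with the gripper, with its rod at about (235,375)–(430,280). Continuing the draw.

Call:
servo_tool --pt "-2 0 4.3 0 1" --pt "-4 0 8.6 0 1" --pt "-6 0 12.9 0 1" --pt "-8 0 17.2 0 1" --pt "-10 0 21.5 0 1" --pt "-12 0 25.8 0 1" --pt "-14 0 30 0 1" --pt "-16 0 34.3 0 1" --pt "-18 0 38.6 0 1" --pt "-20 0 43 0 1"

```text
clock: 5.25
position: [0.5048, -0.3969, 0.2371]
tool_rot: [-3.141, -0.0, 1.578]
force: [-0.1, -0.3, -1.3]
grip_width: 0.0086
```

Call:
servo_tool --pt "-2 0 4.3 0 1" --pt "-4 0 8.6 0 1" --pt "-6 0 12.9 0 1" --pt "-8 0 18 0 1" --pt "-10 0 24 0 1" --pt "-12 0 30 0 1" --pt "-14 0 38 0 1" --pt "-16 0 46 0 1" --pt "-18 0 54 0 1" --pt "-20 0 60 0 1"

```text
clock: 6.08
position: [0.4851, -0.397, 0.298]
tool_rot: [3.141, 0.001, 1.578]
force: [-0.4, 0.6, -3.0]
grip_width: 0.0085
```

Run:
```python
from h import *
a=bot.grab_frame("scene");b=bot.grab_frame("top")
cv2.imwrite("pics/s3.png",cv2.resize(a[10:310,270:570],(600,600)))
cv2.imwrite("pics/t3.png",b)
```

```text
(no output)
```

View pics/s3.png

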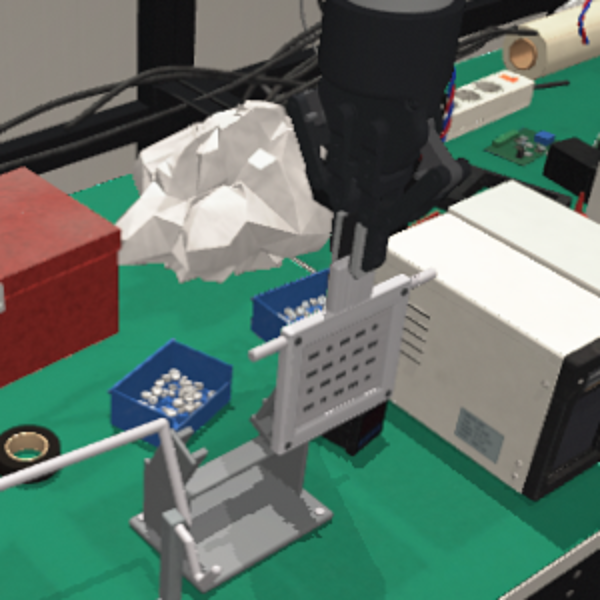

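View pics/t3.png

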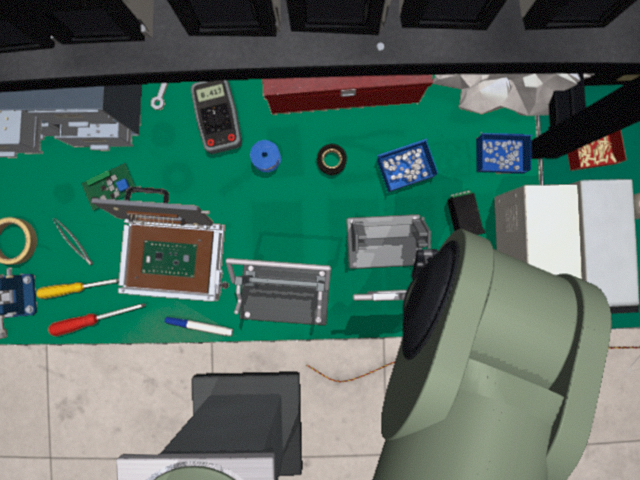

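The frame is free and hanging upright; rod ends are at (252,354) and (434,274) in the 2× scene crop. I'll measure its pose relative to the tool.

Run:
```python
import cv2
a=cv2.imread("pics/s3.png")
b=cv2.imread("pics/t3.png")
s=cv2.imread("pics/s3.png")
cv2.imwrite("pics/z4.png",cv2.resize(s[220:460,230:450],None,fx=2.5,fy=2.5,interpolation=cv2.INTER_CUBIC))
cv2.imwrite("pics/z5.png",cv2.resize(b[270:320,335:435],None,fx=7,fy=7,interpolation=cv2.INTER_CUBIC))
```

```text
(no output)
```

View pics/z4.png

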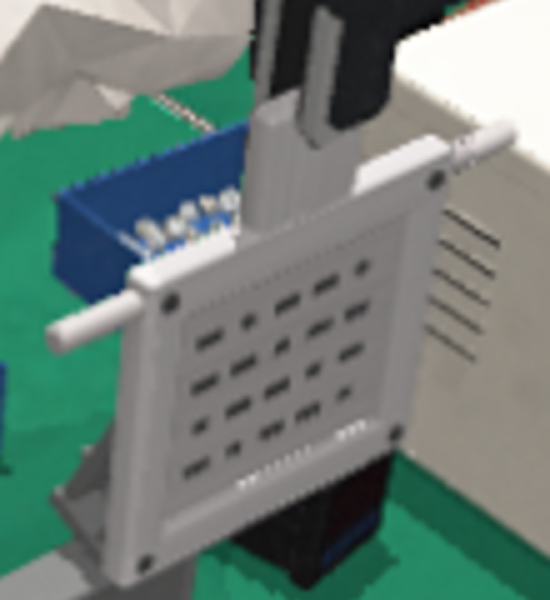

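View pics/z5.png

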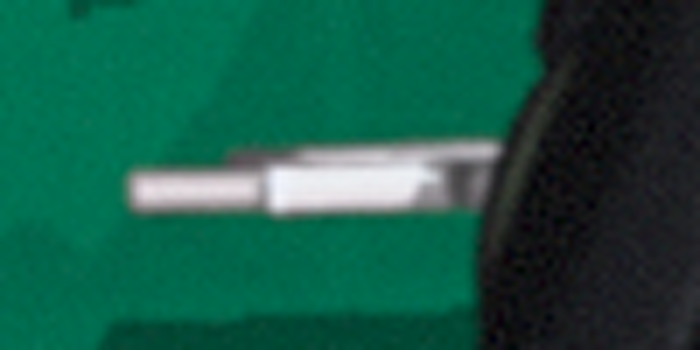

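Run:
```python
from h import *
np.set_printoptions(precision=4,suppress=True)
def s(x,y): return crop(crop((x,y),230,220,2.5),270,10,2)
t=lambda x,y:crop((x,y),335,270,7)
st=bot.observe();print(st["position"],st["tool_rot"],st["force"])
L,e1,e2=tri(s(53,335),t(131,191));print("rodL",L,e1,e2)
# R end: along scene ray, at known length & same z
for z in (L[2]-.003,L[2],L[2]+.003):
    R=plane("scene",s(515,133),z);print("R",R,np.linalg.norm(R-L), (R+L)/2)
# frame bottom corner L  (z4 ~120,585 outer)
for X in (L,): print(proj("top",X),proj("scene",X))
```

```text
[ 0.4852 -0.3972  0.2981] [3.1403 0.0011 1.5774] [-0.7333 -0.4237 -2.0039]
rodL [ 0.4839 -0.3133  0.2662] [ 0.2327 -0.0038] [-0.1572 -0.1217]
R [ 0.4842 -0.4793  0.2632] 0.1660760090077459 [ 0.4841 -0.3963  0.2647]
R [ 0.4813 -0.4754  0.2662] 0.1621175142982826 [ 0.4826 -0.3943  0.2662]
R [ 0.4784 -0.4714  0.2692] 0.1582698948073704 [ 0.4811 -0.3924  0.2677]
[353.1285 296.7354] [395.4327 186.5962]
```

The rod hangs ~31 mm below the TCP, parallel to the jaws and level. I'm raising the squeeze and carrying it to just in front of and above the hooks.

Call:
servo_tool --pt "-2 1 1 0 1" --pt "-5 4 3 0 1" --pt "-10 10 5 0 1" --pt "-15 19 7 -0.01 1" --pt "-20 30 9 -0.02 1" --pt "-25 42 10 -0.03 1" --pt "-29 55 10 -0.04 1" --pt "-32 69 10 -0.05 1" --pt "-34 83 10 -0.06 1" --pt "-35 97 10 -0.07 1" --squeeze 90

```text
clock: 7.02
position: [0.4493, -0.2986, 0.307]
tool_rot: [-3.142, 0.0, 1.507]
force: [0.8, 0.6, -1.8]
grip_width: 0.0068
```

Call:
servo_tool --pt "0 15 0 -0.01 1" --pt "0 30 0 -0.02 1" --pt "0 45 0 -0.03 1" --pt "0 60 0 -0.033 1" --pt "1 74 0 -0.033 1" --pt "3 86 0 -0.033 1" --pt "6 96 0 -0.033 1" --pt "10 102 0 -0.033 1" --pt "13 105 0 -0.033 1" --pt "15 106 0 -0.033 1"

```text
clock: 7.85
position: [0.4657, -0.1936, 0.3068]
tool_rot: [3.141, -0.0, 1.475]
force: [-0.4, -0.5, -1.0]
grip_width: 0.0064
```

Call:
servo_tool --pt "1 0 -5 0 1" --pt "2 0 -14 0 1" --pt "3 0 -26 0 1" --pt "3 0 -40 0 1" --pt "3 0 -54 0 1" --pt "3 0 -66 0 1" --pt "3 0 -76 0 1" --pt "3 0 -83 0 1" --pt "3 0 -88 0 1" --pt "3 0 -90 0 1"

```text
clock: 8.68
position: [0.468, -0.194, 0.216]
tool_rot: [-3.141, -0.0, 1.475]
force: [0.6, 1.2, -1.1]
grip_width: 0.0068
```

Run:
```python
from h import *
a=bot.grab_frame("scene");b=bot.grab_frame("top")
cv2.imwrite("pics/s4f.png",a);cv2.imwrite("pics/t4f.png",b)
cv2.imwrite("pics/s4.png",cv2.resize(a[170:410,210:410],None,fx=2.5,fy=2.5,interpolation=cv2.INTER_CUBIC))
cv2.imwrite("pics/t4.png",cv2.resize(b[225:345,205:355],None,fx=4,fy=4,interpolation=cv2.INTER_CUBIC))
print(bot.observe()["position"])
```

```text
[ 0.4681994  -0.19393052  0.21672435]
```

View pics/s4.png

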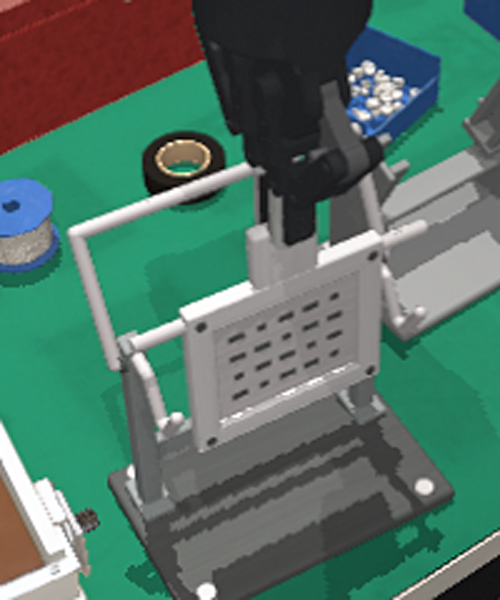

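View pics/t4.png

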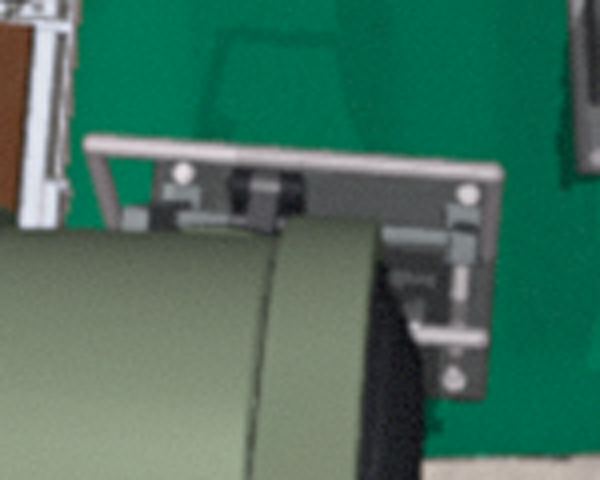

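Run:
```python
from h import *
np.set_printoptions(precision=4,suppress=True)
s=lambda x,y:crop((x,y),210,170,2.5)
t=lambda x,y:crop((x,y),205,225,4)
R,e,f=tri(s(427,226),t(487,339));print("rodR",R,e,f)
# L end estimate by length along yaw & scene ray
for z in (R[2]-.003,R[2],R[2]+.003):
    L=plane("scene",s(132,345),z);print("L",L,np.linalg.norm(L-R),(L+R)/2,-np.arctan2(L[0]-R[0],L[1]-R[1]))
psi=-.096;h=np.array([.4667,-.1922,.125]);ex=np.array([np.cos(psi),np.sin(psi),0]);ey=np.array([-np.sin(psi),np.cos(psi),0])
for sg in(1,-1):
  for dx,dz in((0,-.0075),(0,0),(-.0125,.02)):
    X=h+sg*.07*ey+dx*ex+[0,0,dz]
    ps=proj("scene",X);pt=proj("top",X)
    print(sg,dx,dz,"scene z3",(ps-[225,210])*2.75,"top z1",(pt-[215,205])*3.3,"z2",(ps-[320,175])*4)
```

```text
rodR [ 0.4584 -0.2745  0.1819] [-0.3169  0.0019] [0.2001 0.151 ]
L [ 0.4784 -0.1122  0.1789] 0.16363058347774054 [ 0.4684 -0.1934  0.1804] -0.12243951449661764
L [ 0.476  -0.111   0.1819] 0.16444810908650181 [ 0.4672 -0.1928  0.1819] -0.10704944795017153
L [ 0.4736 -0.1099  0.1849] 0.165358900461937 [ 0.466  -0.1922  0.1834] -0.09182030280228888
1 0 -0.0075 scene z3 [139.3018 354.127 ] top z1 [ 80.3885 312.5813] z2 [-177.3793  655.0938]
1 0 0 scene z3 [138.1893 343.8714] top z1 [ 77.9682 313.6696] z2 [-178.9974  640.1765]
1 -0.0125 0.02 scene z3 [147.4852 334.921 ] top z1 [ 69.5797 340.976 ] z2 [-165.476   627.1578]
-1 0 -0.0075 scene z3 [396.9047 241.0964] top z1 [343.5291 330.958 ] z2 [197.3159 490.6857]
-1 0 0 scene z3 [397.6124 230.7074] top z1 [343.3896 332.214 ] z2 [198.3453 475.5744]
-1 -0.0125 0.02 scene z3 [413.927  218.9503] top z1 [341.3609 360.0745] z2 [222.0756 458.4731]
```

The rod centre is measured at (0.467, −0.193) against hook_mid at (0.467, −0.192), with the yaw matched. Lowering now, slowly near the end.

Call:
servo_tool --pt "0 0 -4 0 1" --pt "0 1 -10 0 1" --pt "0 1 -17 0 1" --pt "0 1 -24 0 1" --pt "0 1 -30 0 1" --pt "0 1 -36 0 1" --pt "0 1 -41 0 1" --pt "0 1 -45 0 1" --pt "0 1 -48 0 1" --pt "0 1 -50 0 1"

```text
clock: 9.62
position: [0.4681, -0.1929, 0.1664]
tool_rot: [-3.141, -0.0, 1.475]
force: [-0.2, 0.1, -2.4]
grip_width: 0.0072
```

Call:
servo_tool --pt "0 0 -1 0 1" --pt "0 0 -2 0 1" --pt "0 0 -3 0 1" --pt "0 0 -4 0 1" --pt "0 0 -5 0 1" --pt "0 0 -6 0 1" --pt "0 0 -7 0 1" --pt "0 0 -8 0 1" --pt "0 0 -8 0 1" --pt "0 0 -8 0 1"

```text
clock: 10.45
position: [0.4673, -0.193, 0.1586]
tool_rot: [-3.14, 0.0, 1.474]
force: [-5.8, -0.3, 1.3]
grip_width: 0.0068
```

Call:
servo_tool --pt "-0.5 0 -0.5 0 1" --pt "-1 0 -1 0 1" --pt "-1 0 -1.5 0 1" --pt "-1 0 -2 0 1" --pt "-1 0 -2.5 0 1" --pt "-1 0 -2.5 0 1" --pt "-1 0 -2.5 0 1" --pt "-1 0 -2.5 0 1" --pt "-1 0 -2.5 0 1" --pt "-1 0 -2.5 0 1"

```text
clock: 11.28
position: [0.4678, -0.1932, 0.1578]
tool_rot: [3.14, 0.001, 1.474]
force: [-8.8, 1.6, 31.4]
grip_width: 0.0064
```

```bash
cat > look.py <<'E'
from h import *
import sys
k=sys.argv[1]
a=bot.grab_frame("scene");b=bot.grab_frame("top")
cv2.imwrite(f"pics/s{k}.png",cv2.resize(a[190:390,225:415],None,fx=3,fy=3,interpolation=cv2.INTER_CUBIC))
cv2.imwrite(f"pics/t{k}.png",cv2.resize(b[225:345,205:355],None,fx=4,fy=4,interpolation=cv2.INTER_CUBIC))
o=bot.observe();print(o["clock"],o["position"],o["force"],o["moment"])
E
python3 look.py 5
```

```text
11.3833 [ 0.46783559 -0.19318035  0.15783745] [-8.04049439  1.48352012 31.1846848 ] [ 0.37283955  2.13682243 -0.08587363]
```

View pics/s5.png

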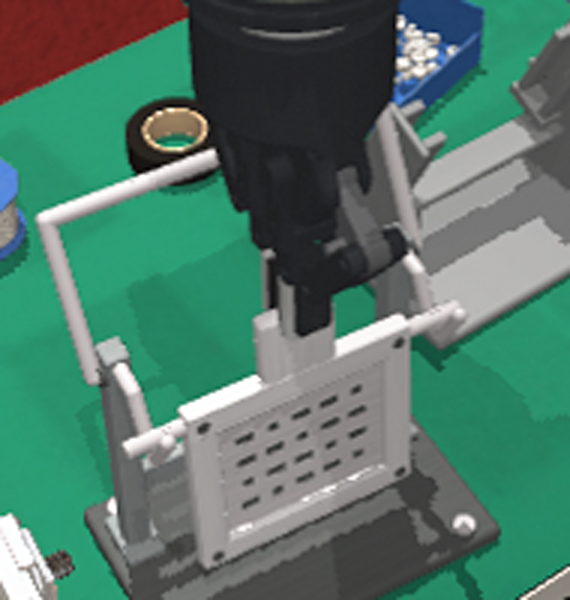

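View pics/t5.png

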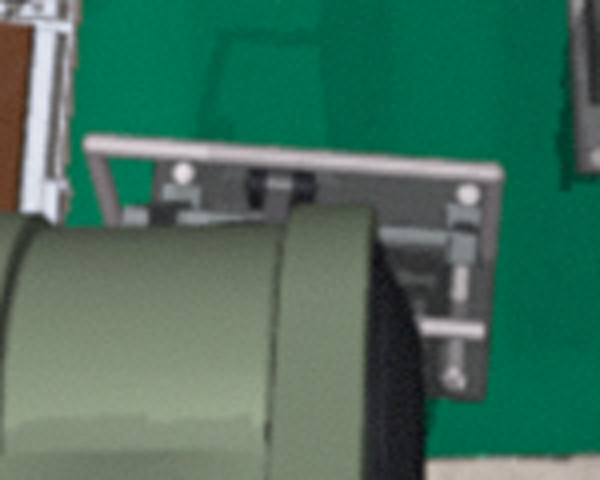

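Run:
```python
from h import *
np.set_printoptions(precision=4,suppress=True)
s=lambda x,y:crop((x,y),225,190,3)
psi=-.096;h=np.array([.4667,-.1922,.125]);ey=np.array([-np.sin(psi),np.cos(psi),0])
for dz in (0,.004):
 for sg in(1,-1):
  X=h+sg*.082*ey+[0,0,dz]
  print(sg,dz,"s5",(proj("scene",X)-[225,190]+.5)*3-.5,"t5",(proj("top",X)-[205,225]+.5)*4-.5)
print(plane("scene",s(129,448),.125),plane("scene",s(455,318),.125))
```

```text
1 0 s5 [125.7435 447.4124] t5 [108.6006 299.7388]
-1 0 s5 [457.3094 302.7884] t5 [485.4028 326.0652]
1 0.004 s5 [124.9831 441.3892] t5 [106.8893 300.4418]
-1 0.004 s5 [457.8029 296.6791] t5 [485.4406 326.8968]
[ 0.4735 -0.1115  0.125 ] [ 0.4523 -0.2672  0.125 ]
```

Run:
```python
import cv2
a=cv2.imread("pics/s5.png")
cv2.imwrite("pics/z6.png",cv2.resize(cv2.hconcat([a[330:500,90:230],a[240:410,370:510]]),None,fx=2.8,fy=2.8,interpolation=cv2.INTER_CUBIC))
```

```text
(no output)
```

View pics/z6.png

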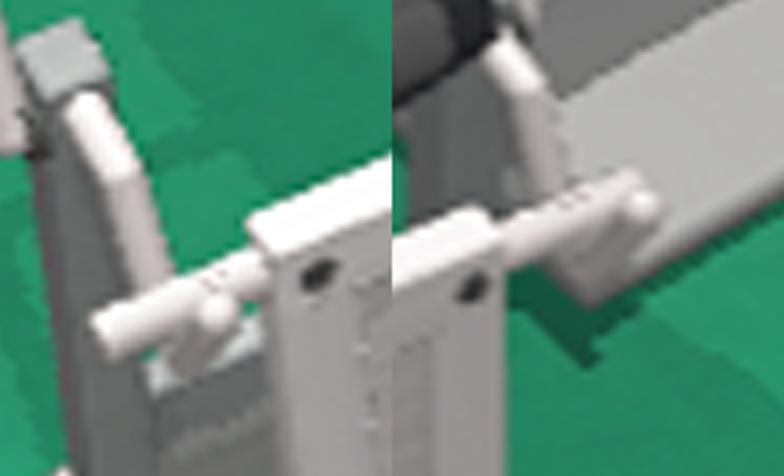

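Both ends are in the V's, and the 31 N upward load looks balanced once the wrist lever is allowed for: L end at (127,450), R end at (455,304), against predicted (126,447) and (457,303). I'll relieve the press force before letting go.

Call:
servo_tool --pt "-0.3 0 0.2 0 1" --pt "-0.6 0 0.5 0 1" --pt "-1 0 0.8 0 1" --pt "-1 0 1.1 0 1" --pt "-1 0 1.4 0 1" --pt "-1 0 1.4 0 1" --pt "-1 0 1.4 0 1" --pt "-1 0 1.4 0 1" --pt "-1 0 1.4 0 1" --pt "-1 0 1.4 0 1" --squeeze 30

```text
clock: 12.22
position: [0.4665, -0.1931, 0.1582]
tool_rot: [3.141, 0.0, 1.475]
force: [-1.2, 0.2, 10.0]
grip_width: 0.0067
```

Side force is nearly gone and it's still pressed down at 10 N. Opening part-way and slowly.

Call:
servo_tool --pt "0 0 0 0 0.85" --pt "0 0 0 0 0.8" --pt "0 0 0 0 0.75" --pt "0 0 0 0 0.7" --pt "0 0 0 0 0.6" --pt "0 0 0 0 0.5" --pt "0 0 0 0 0.4" --pt "0 0 0 0 0.3" --pt "0 0 0 0 0.2" --pt "0 0 0 0 0.2"

```text
clock: 13.05
position: [0.4661, -0.1929, 0.1577]
tool_rot: [-3.142, -0.0, 1.475]
force: [0.1, 0.4, -0.5]
grip_width: 0.0345
```

```bash
python3 look.py 6
```

```text
13.15 [ 0.46615939 -0.19293496  0.15767861] [0.75721477 0.3868686  0.13243306] [-0.02207545 -0.02942513 -0.02233392]
```

View pics/s6.png

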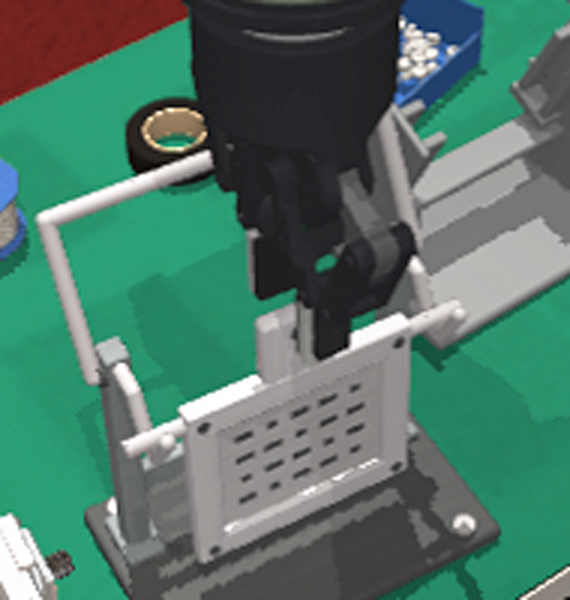

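The frame hangs free in both hooks and the force is near zero. Raising straight up, then moving over the keeper bar 42 mm to the −y side, at about (0.530, −0.242, 0.199).

Call:
servo_tool --pt "0 0 3 0 0.2" --pt "0 0 8 0 0.2" --pt "0 0 15 0 0.2" --pt "0 0 24 0 0.2" --pt "0 0 35 0 0.2" --pt "0 0 48 0 0.2" --pt "0 0 62 0 0.2" --pt "0 0 78 0 0.2" --pt "0 0 92 0 0.2" --pt "0 0 102 0 0.2"

```text
clock: 13.98
position: [0.4665, -0.1929, 0.2619]
tool_rot: [3.14, 0.001, 1.475]
force: [0.6, 0.5, -0.1]
grip_width: 0.0341
```

Call:
servo_tool --pt "3 -2 4 0 0.1" --pt "10 -7 6 0 0" --pt "20 -14 6 0 0" --pt "31 -23 6 0 0" --pt "42 -32 6 0 0" --pt "52 -40 6 0 0" --pt "59 -45 4 0 0" --pt "63 -48 0 0 0" --pt "64 -49 -5 0 0" --pt "64 -49 -12 0 0"

```text
clock: 14.82
position: [0.5301, -0.2418, 0.2469]
tool_rot: [-3.141, -0.0, 1.475]
force: [1.4, -0.6, -0.6]
grip_width: 0.0432
```

```bash
python3 look.py 7
```

```text
14.9167 [ 0.52930397 -0.24143397  0.24622894] [ 0.31525513 -0.65869699  0.51683363] [-0.05760895  0.00924885  0.0142299 ]
```

View pics/s7.png

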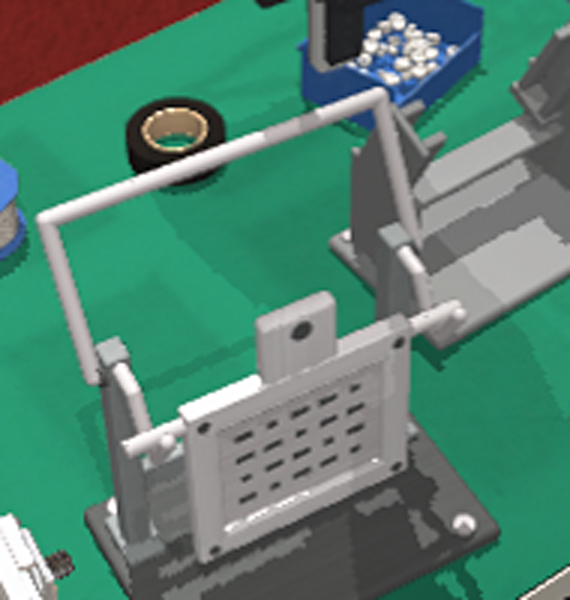

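View pics/t7.png

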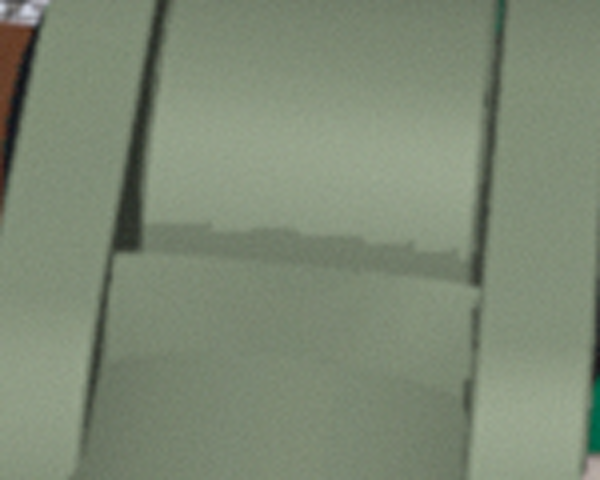

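The frame hangs straight, with its rod in both hooks (at ~(160,440) and ~(440,318)). The fingers are above and astride the bar, so I descend and pinch it lightly.

Call:
servo_tool --pt "0 0 -6 0 0" --pt "0 0 -15 0 0" --pt "0 0 -25 0 0" --pt "0 0 -35 0 0" --pt "0 0 -44 0 0" --pt "0 0 -51 0 0" --pt "0 0 -56 0 0" --pt "0 0 -58 0 0" --pt "0 0 -58 0 0" --pt "0 0 -58 0 0" --squeeze 20

```text
clock: 15.75
position: [0.5303, -0.2419, 0.1899]
tool_rot: [3.141, 0.0, 1.475]
force: [-0.7, -0.7, 0.4]
grip_width: 0.0426
```

Call:
servo_tool --pt "0 0 0 0 0.2" --pt "0 0 0 0 0.35" --pt "0 0 0 0 0.5" --pt "0 0 0 0 0.65" --pt "0 0 0 0 0.8" --pt "0 0 0 0 0.9" --pt "0 0 0 0 1" --pt "0 0 0 0 1" --pt "0 0 0 0 1" --pt "0 0 0 0 1"

```text
clock: 16.58
position: [0.5302, -0.2419, 0.1897]
tool_rot: [3.141, 0.0, 1.475]
force: [-0.4, -0.5, 1.5]
grip_width: 0.0068
```

```bash
python3 look.py 8
python3 - <<'E'
import numpy as np
psi=-.096;ex=np.array([np.cos(psi),np.sin(psi)])
r=.072
a0=2.05
for a in np.linspace(a0,0,21):
    d=-r*(np.cos(a)-np.cos(a0)); print(round(a,2),np.round(1000*d*ex,1),round(1000*r*(np.sin(a)-np.sin(a0)),1))
E
```

```text
16.6833 [ 0.5302162  -0.24197447  0.189734  ] [-0.84640821  0.27447389  0.65966044] [-0.07647355  0.05766685 -0.03117762]
2.05 [-0.  0.] 0.0
1.95 [-6.7  0.6] 3.1
1.84 [-13.6   1.3] 5.4
1.74 [-20.8   2. ] 7.1
1.64 [-28.1   2.7] 7.9
1.54 [-35.4   3.4] 8.1
1.43 [-42.7   4.1] 7.4
1.33 [-50.    4.8] 6.1
1.23 [-57.    5.5] 4.0
1.13 [-63.8   6.1] 1.2
1.02 [-70.2   6.8] -2.4
0.92 [-76.3   7.3] -6.5
0.82 [-81.9   7.9] -11.2
0.72 [-87.    8.4] -16.5
0.62 [-91.6   8.8] -22.3
0.51 [-95.5   9.2] -28.6
0.41 [-98.8   9.5] -35.2
0.31 [-101.4    9.8] -42.1
0.2 [-103.2    9.9] -49.2
0.1 [-104.3   10. ] -56.5
0.0 [-104.7   10.1] -63.9
```

View pics/s8.png

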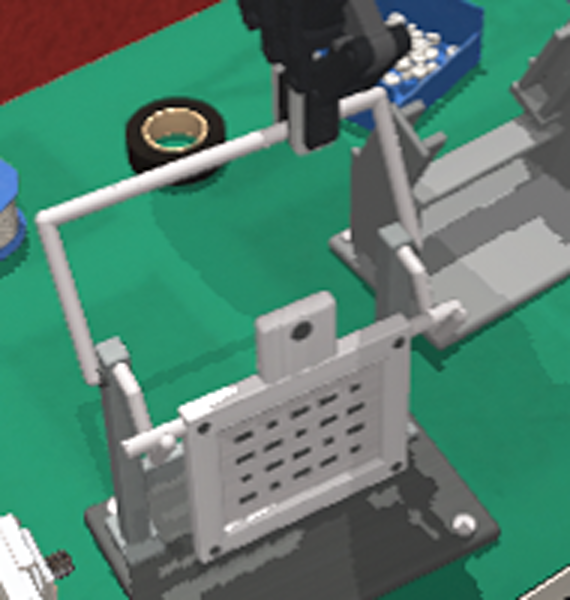

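The bar is pinched at about (315,125). Following the arc about the hinge, half-way first.

Call:
servo_tool --pt "-6.7 0.6 3.1 0 1" --pt "-13.6 1.3 5.4 0 1" --pt "-20.8 2 7.1 0 1" --pt "-28.1 2.7 7.9 0 1" --pt "-35.4 3.4 8.1 0 1" --pt "-42.7 4.1 7.4 0 1" --pt "-50 4.8 6.1 0 1" --pt "-57 5.5 4 0 1" --pt "-63.8 6.1 1.2 0 1" --pt "-70.2 6.8 -2.4 0 1"

```text
clock: 17.52
position: [0.4591, -0.235, 0.187]
tool_rot: [-3.141, -0.0, 1.475]
force: [2.4, 2.1, 1.8]
grip_width: 0.0071
```

```bash
python3 look.py 9
```

```text
17.6167 [ 0.45826448 -0.23495389  0.18652384] [-3.33031581  3.51808471  3.14149298] [ 0.58476215  0.58641182 -0.03704558]
```

View pics/s9.png

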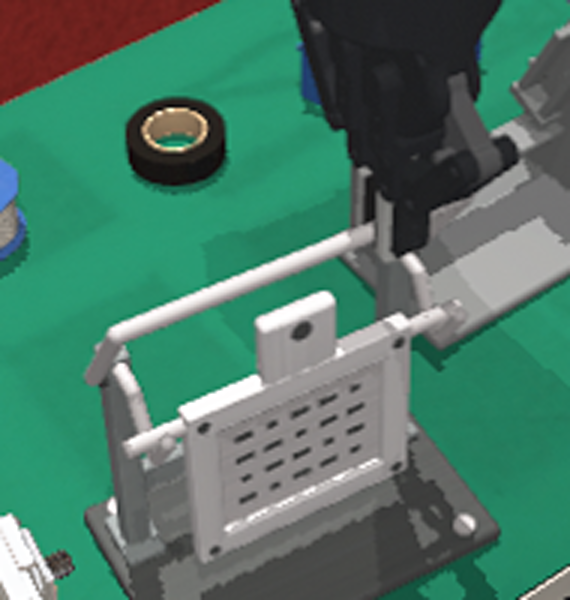

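The keeper has swung past vertical and is clear of the handle. Second half of the arc now.

Call:
servo_tool --pt "-6.1 0.5 -4.1 0 1" --pt "-11.7 1.1 -8.8 0 1" --pt "-16.8 1.6 -14.1 0 1" --pt "-21.4 2 -19.9 0 1" --pt "-25.3 2.4 -26.2 0 1" --pt "-28.6 2.7 -32.8 0 1" --pt "-31.2 3 -39.7 0 1" --pt "-33 3.1 -46.8 0 1" --pt "-34.1 3.2 -54.1 0 1" --pt "-34.5 3.3 -61 0 1"

```text
clock: 18.45
position: [0.424, -0.2315, 0.1251]
tool_rot: [-3.139, -0.0, 1.475]
force: [-6.8, 3.7, 1.7]
grip_width: 0.0071
```

```bash
python3 look.py 10
```

```text
18.55 [ 0.42397581 -0.23154481  0.12467474] [-6.61728369  3.42233268  0.98124316] [ 0.70323313  1.34001863 -0.02977154]
```

View pics/s10.png

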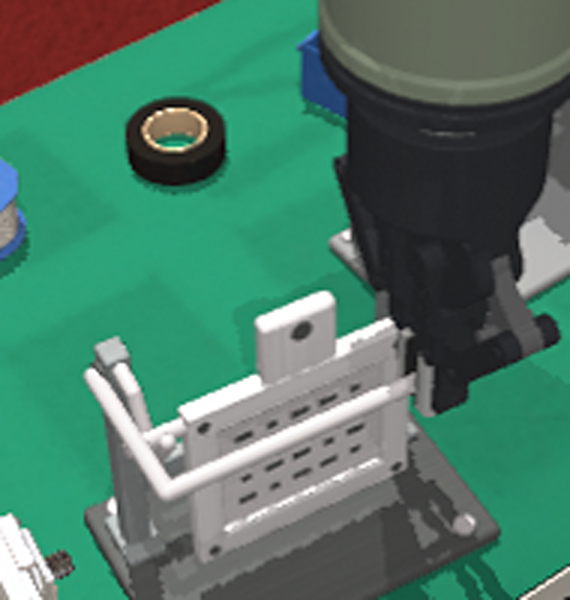

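Call:
servo_tool --pt "0 0 -0.5 0 1" --pt "0.3 0 -1 0 1" --pt "0.6 0 -1.5 0 1" --pt "1 0 -2 0 1" --pt "1 0 -2.5 0 1" --pt "1 0 -3 0 1" --pt "1 0 -3 0 1" --pt "1 0 -3 0 1" --pt "1 0 -3 0 1" --pt "1 0 -3 0 1"

```text
clock: 19.38
position: [0.424, -0.2315, 0.1222]
tool_rot: [-3.136, -0.001, 1.474]
force: [-12.6, 3.8, -0.8]
grip_width: 0.0068
```

Call:
servo_tool --pt "-0.5 0 0 0 1" --pt "-1 0 0 0 1" --pt "-1.5 0 0 0 1" --pt "-2 0 0 0 1" --pt "-2 0 -1 0 1" --pt "-2 0 -2 0 1" --pt "-2 0 -3 0 1" --pt "-2 0 -3 0 1" --pt "-2 0 -3 0 1" --pt "-2 0 -3 0 1"

```text
clock: 20.22
position: [0.4239, -0.2316, 0.1205]
tool_rot: [-3.14, 0.0, 1.475]
force: [-9.7, 6.7, 20.3]
grip_width: 0.0068
```

```bash
python3 look.py 11
```

```text
20.3167 [ 0.42390779 -0.23161758  0.12050215] [-9.3854739   6.63326502 20.58180036] [ 1.40343181  1.9286531  -0.03985762]
```

View pics/s11.png

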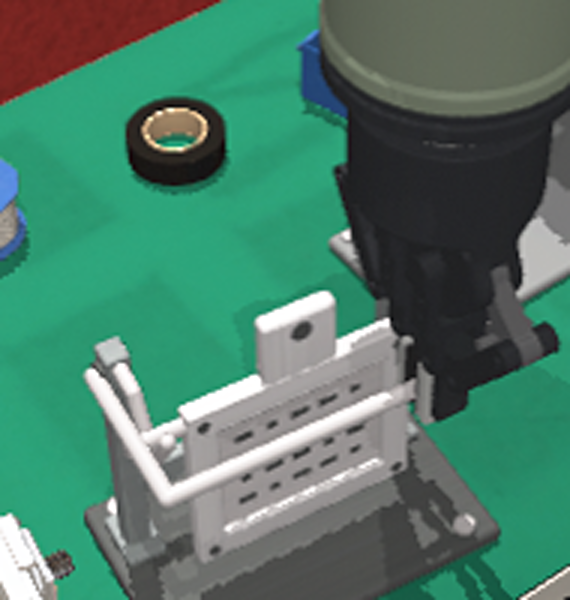

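It reached the stop, with 20 N upward. I'll ease off, open slightly, rise, then check.

Call:
servo_tool --pt "0 0 1 0 1" --pt "0 0 2 0 1" --pt "0 0 2 0 0.9" --pt "0 0 2 0 0.8" --pt "0 0 2 0 0.7" --pt "0 0 2 0 0.6" --pt "0 0 2 0 0.55" --pt "0 0 2 0 0.55" --pt "0 0 2 0 0.55" --pt "0 0 2 0 0.55"

```text
clock: 21.15
position: [0.4245, -0.2318, 0.1223]
tool_rot: [3.141, 0.0, 1.475]
force: [0.9, -0.2, -0.0]
grip_width: 0.0189
```

Call:
servo_tool --pt "0 0 2 0 0.55" --pt "0 0 5 0 0.55" --pt "0 0 9 0 0.55" --pt "0 0 14 0 0.55" --pt "0 0 20 0 0.55" --pt "0 0 28 0 0.55" --pt "-2 0 37 0 0.6" --pt "-4 0 47 0 0.7" --pt "-4 0 55 0 0.8" --pt "-4 0 60 0 1"

```text
clock: 21.98
position: [0.4206, -0.232, 0.1837]
tool_rot: [3.14, 0.001, 1.475]
force: [-0.3, 0.0, 0.3]
grip_width: 0.0
```

```bash
python3 look.py 12
```

```text
22.0833 [ 0.42084962 -0.2320472   0.18330557] [ 0.2571903   0.59569723 -0.1322623 ] [ 0.08159403  0.00917305 -0.03341896]
```

View pics/s12.png

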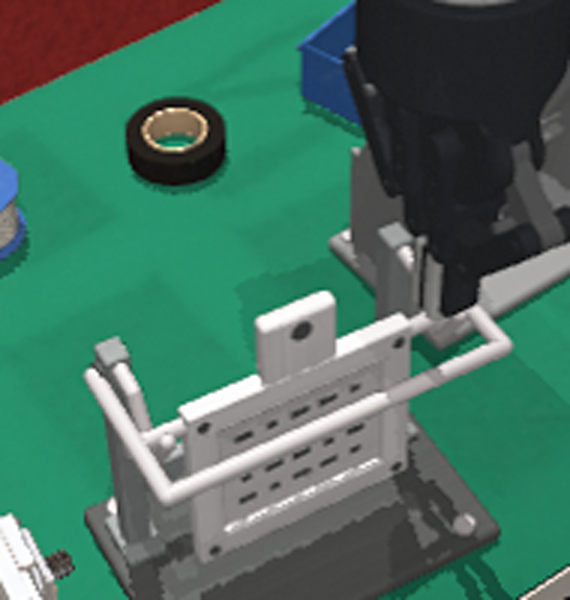

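Fingers are clear and the keeper is in front of the frame (bar (168,493)–(505,350)). One more gentle press from above with shut fingers, to be sure it's fully down.

Call:
servo_tool --pt "1 0 -5 0 1" --pt "2 0 -12 0 1" --pt "3 0 -20 0 1" --pt "4 0 -28 0 1" --pt "4 0 -35 0 1" --pt "4 0 -40 0 1" --pt "4 0 -42 0 1" --pt "4 0 -43 0 1" --pt "4 0 -44 0 1" --pt "4 0 -45 0 1"

```text
clock: 22.92
position: [0.4244, -0.2317, 0.138]
tool_rot: [-3.141, 0.0, 1.475]
force: [-10.3, 4.1, 33.6]
grip_width: 0.0001
```

Call:
servo_tool --pt "0 0 -1 0 1" --pt "0 0 -2 0 1" --pt "0 0 -3 0 1" --pt "0 0 -3 0 1" --pt "0 0 -3 0 1" --pt "0 0 -3 0 1" --pt "0 0 -3 0 1" --pt "0 0 -3 0 1" --pt "0 0 -3 0 1" --pt "0 0 -3 0 1"

```text
clock: 23.75
position: [0.4246, -0.2319, 0.1371]
tool_rot: [3.141, 0.002, 1.475]
force: [-20.6, 9.7, 69.1]
grip_width: -0.0001
```

The bar stands rigidly on its stop, with its top at z≈0.137. Retreating.

Call:
servo_tool --pt "0 0 2 0 1" --pt "0 0 5 0 1" --pt "0 0 10 0 1" --pt "-2 -2 20 0 1" --pt "-5 -6 34 0 1" --pt "-8 -14 50 0 1" --pt "-10 -26 70 0 1" --pt "-12 -40 90 0 1" --pt "-14 -56 105 0 1" --pt "-15 -72 115 0 1"

```text
clock: 24.58
position: [0.4095, -0.3049, 0.2518]
tool_rot: [3.14, 0.001, 1.475]
force: [0.3, 0.2, -0.7]
grip_width: 0.0002
```

Call:
servo_tool --pt "0 -15 3 0 1" --pt "-2 -32 6 0 1" --pt "-6 -52 8 0 1" --pt "-12 -74 10 0 1" --pt "-20 -96 10 0 1" --pt "-28 -118 10 0 1" --pt "-36 -138 10 0 1" --pt "-42 -154 10 0 1" --pt "-46 -164 10 0 1" --pt "-48 -170 10 0 1"

```text
clock: 25.42
position: [0.3606, -0.4749, 0.2596]
tool_rot: [3.142, 0.0, 1.473]
force: [0.2, 0.5, -0.3]
grip_width: 0.0001
```

```bash
python3 look.py 13
python3 - <<'E'
from h import *
np.set_printoptions(precision=4,suppress=True)
psi=-.096;h=np.array([.4667,-.1922,.125]);ex=np.array([np.cos(psi),np.sin(psi),0]);ey=np.array([-np.sin(psi),np.cos(psi),0])
for n,X in (("barL",h-.037*ex+.08*ey+[0,0,.01]),("barR",h-.037*ex-.08*ey+[0,0,.01]),("rodL",h+.082*ey),("rodR",h-.082*ey)):
  print(n,"s",(proj("scene",X)-[225,190]+.5)*3-.5,"t",(proj("top",X)-[205,225]+.5)*4-.5)
E
```

```text
25.5167 [ 0.36122902 -0.47412404  0.25943464] [0.55349379 0.12198224 0.29121852] [ 0.06646735 -0.0195008   0.00278365]
barL s [168.0963 494.14  ] t [102.8085 388.0266]
barR s [502.088 343.418] t [475.0184 414.3899]
rodL s [125.7435 447.4124] t [108.6006 299.7388]
rodR s [457.3094 302.7884] t [485.4028 326.0652]
```

View pics/s13.png

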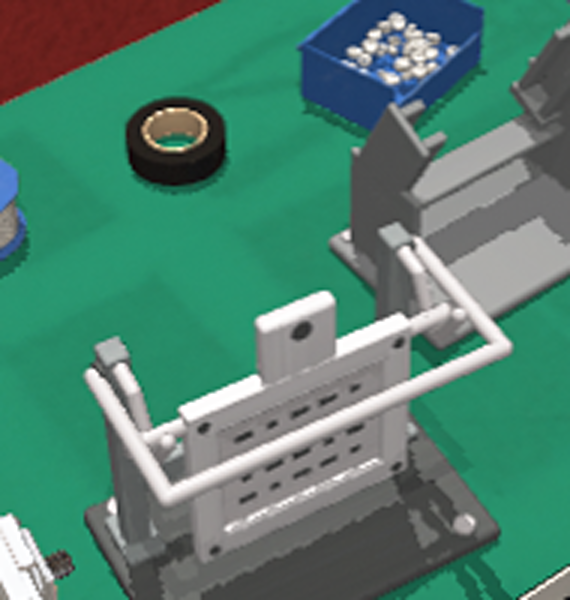

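View pics/t13.png

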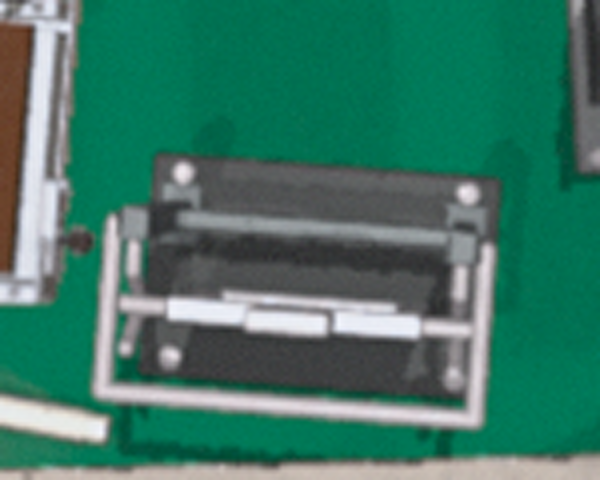

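The keeper matches its predicted fully-down pose: bar ends at (168,494) and (506,348), predicted (168,494) and (502,343). In the top view the frame lies parallel to the bar with its rod in both hooks, and the robot is clear of everything. Handing in.

Run:
```python
from workcell import bot
print(bot.job_done(), bot.observe()["clock"])
```

```text
the job is handed in; nothing more can be done
the job is handed in; nothing more can be done
```

I drew the stencil frame out of the stand by its handle and hung it with both rod ends in the rack hooks. I let go only once it was seated, then swung the keeper over until it was fully down. The job was handed in at about 25.5 s of the 58 s allowed.

**Seating:** Before I let go, the rod ends were within about 1 px (raw image) of their predicted seated positions. The right end looked perhaps 2 mm high, which is within picking error. The upward load was about 31 N and looked balanced between the two hooks. After release the force on the tool was near zero, and the frame looked straight in both views.

**Keeper:** The final picture shows the bar within about 2 px (raw image) of its predicted fully-down position, and it was rigid against its stop. My last press on it from above, with the shut fingertips, reached 69 N. That was harder than needed, though below the 120 N wrist limit.

**Surroundings:** The robot never went near the spool or the tape roll. The tape roll sat in the same place in every later picture, and the spool was only partly in view of those.

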